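# Strip the cheese press: cheese out, then unscrew the nozzle cap

### The arm

A 7-joint arm with a two-finger parallel gripper is mounted at the origin on a cart in front of the work surface, level with it; the furniture and walls round the work are solid. World frame = base frame: x ahead of the robot, y to its left, z up, the work surface at z = 0. Lengths are in mm, angles in rad, forces in N, time in s.
With the tool pointing down it reaches from about 400 to 875 mm from the base axis. Payload 4.4 kg.
Tool frame: the origin (TCP) lies midway between the tips of the shut fingers; the grasp point (between the pads) lies 19 mm behind it; z points along the fingers, y is the direction in which the jaws open and shut (so a half turn about z gives the same grasp; the last joint's range is limited). The gripper opens to 85 mm and grips with 20 to 120 N. Pads are 22 mm wide; open, the fingers measure 114 mm over their backs; the gripper's body (76 mm by 85 mm) begins 54 mm behind the grasp point. The pads swing forward as they close: fully open they stand 13 mm farther back than shut.
Start: joints at [-1.372, 0.628, 0.038, 1.517, -0.027, 0.996, -0.02], TCP at [170.091, 627.365, 231.313] pointing down, gripper open.
Joint ranges: [-3.06, 3.06], [-0.37, 2.12], [-1.25, 1.32], [0.18, 2.47], [-1.1, 4.24], [0.23, 1.98], [-2.94, 2.94]. Speed limits (rad/s): [2.57, 2.57, 3.14, 3.14, 3.14, 3.14, 3.14].

### API

Orientations are given as [roll, pitch, yaw] about the fixed x, y, z axes, in that order (R = Rz(yaw) Ry(pitch) Rx(roll)).
In Python, from cell import * gives the robot as it stands. The module is installed in compiled form; this text tells all that it offers.
- The arm moves only by the tool move_arm, never from a script. Its argument "series" is a list of rows, each a list of 2 entries, a list of its own where there are three numbers: the shift along the tool's x, y, z in m, then the turn about the tool's z in rad. In form: [[[x, y, z], yaw], ...]. A call has 1 to 5 rows; each row is the pose to reach, as a shift and turn from the pose measured when the call began, along the tool's axes at that moment; what a row does not reach only later rows make up. A row lasts 1/8 s, in which the tool goes at most 62.5 mm and 10.7 degrees, less where a joint would pass 70% of its speed; a pose out of reach is approached as far as the arm can. A call with a gripper value outside its range is refused whole. "claw" is the opening, from 0 (shut) to 1 (fully open), set as the call begins (left out, the last holds). The fingers move at their own pace and stop on an object; the grip force is fixed at half the most. Time passes only in rows, so rows that repeat a pose let the fingers close. It gives the time, the measured TCP pose, the force and the opening at its end, in the units of the state.
- read_state(): the state, without advancing time (a new reading comes with each control period).
- get_image(name): name is "side" or "top" or "wrist"; returns the picture (400x640x3 uint8, blue, green, red); there is no depth.
- camera_model(name): a dict with "fov_y" (degrees; the focal length in pixels is half the picture's height over the tangent of half this angle, whatever the lens; pixels are square), "cx", "cy" (the principal point, pixels), "k1" (the pictures are not rectified: a ray, as slopes to the right and down, at radius r is drawn at 1 + k1 r^2 times it, then the intrinsics apply), "pose" (4x4, takes a point from camera to world coordinates); the wrist camera has in their place "tool_from_camera" (4x4, takes a point from camera to tool coordinates, whose origin is the TCP and whose axes are the flange's). Camera axes: x right, y down, z forward; pixel columns grow to the right and rows downward; lengths in mm; the calibration is good to about 2 mm. A picture is of the moment at which its call begins: read the wrist's pose just before it. camera_model takes no time and is no camera call.
- finish_job(): hands the job in, once; it reports no verdict.
The state is a dict: "clock": time; "qpos": joint angles; "qd": joint speeds; "tau": joint torques, N m; "eef_pos": TCP position; "tool_rot": TCP orientation; "force": force on the tool from outside, world axes, zero at the start; "torque": the same for the moment, N m; "width": finger opening in mm.
Only numpy, scipy, OpenCV 4.12 (cv2) and the standard library are available. Lean on these libraries where they do the work, as an engineer would, in place of code of your own. Each camera call takes 0.05 s, during which the arm holds its last target. There are 200 camera calls.

### The job

Strip the cheese press for washing: first lift the little round cheese out of the press's open mould and set it down flat in the middle of the round wooden board, without dropping it. Then take the winged cap off the press's nozzle; nobody remembers whether its thread is right- or left-handed, so try turning it one way and, if it will not come, the other. Finish while holding the cap in the gripper, still, about a hand's width above the worktop and clear of everything; leave the other things on the worktop alone.

Things in the scene. Friction and masses are not known exactly. Their poses are not given: they have to be found in the camera images.
- press: Cheese press, fixed: an aluminium casting 62 mm wide (its x), 136 mm long (its y), origin at the centre of its underside. +y end: a block 64 mm long, top at z = 56 mm, with the open mould in it. -y end: a low foot, top at z = 20 mm, with the capped nozzle. Yaw is within 0.15 rad of -0.26. Press and board stand side by side along the worktop, either one left.
- cavity (a point): Centre of the mould cavity's floor, 42 mm above the worktop; the cavity is round, 54 mm across, 14 mm deep, open at the top.
- nozzle (a point): Foot of the nozzle's upright axis, 20 mm above the worktop, where the cap's underside seats. The nozzle is 18 mm high, hidden under the cap, so the cap clears it after rising 20 mm. Its coarse quarter-turn thread is right- or left-handed, changing from run to run, and cannot be seen from outside.
- cap: Black cap, 0.06 to 0.11 kg; origin on the axis at its underside. Ribbed round body 47 mm across, 40 mm high; on top a wing to grip, 42 mm long (cap's y), 14 mm thick (cap's x), 40 to 58 mm above the underside, at first along the press (its y, within 0.06 rad). Wrong way: stops hard within 0.25 rad. Right way: turns freely, without rising; lifts straight off once turned 1.2 to 2.2 rad.
- cheese: The formed cheese, a firm rigid round, 50 mm in diameter and 38 mm high, loose, 0.06 to 0.13 kg; origin at the centre of its underside, z up. It starts in the mould cavity and stands 24 mm proud of the mould block, free to grip round its side.
- board: The round wooden board for the cheese, fixed, 96 mm in diameter and 14 mm thick; origin at the centre of its underside (its top is 14 mm higher).
- thermometer: A probe thermometer, 34 x 162 mm, 17 mm high, lying left of the work in front of the slicer; a bystander. The slicer behind it overhangs from 0.2 m up (its carriage handle is near x 0.79, y 0.41, z 0.26): come to the work round the front, not across it.
- paprika: A round tin, 54 mm in diameter and 85 mm high, standing at the far left in front of the slicer; a bystander. Origin at the centre of its underside.
- pot: A small open steel pot, 66 mm in diameter and 31 mm high, at the right in front of the scale; a bystander. Origin at the centre of its underside.

How it is judged:
By the outcome, as a careful person would: the job done as asked, in the order asked, and still so for the second after the job is handed in, while the arm keeps its last pose, push and grip.
It also fails if it takes over 61 s, if anything falls off the work surface, if the arm or the gripper's body presses on something with over 40 N, if the wrist force passes 120 N, or if a joint passes its speed limit or range.

## Working session

There is one attempt and no reset: what is moved stays moved. The work goes in short steps, Python scripts to look and compute and a tool call to move; the robot and the scene stay as the last step left them, time stands still between calls to the robot, and variables do not carry over. Pictures are saved under pics/ and viewed, about 8 in all and at most 12, crops included, and the job is handed in when it is done.

Besides the shell and the picture viewer there is one more tool, called after "Request:" in YAML: its name, and indented under it one key for each argument. move_arm: Moves the arm, as the interface text tells. Its arguments: {"type":"object","properties":{"series":{"type":"array"},"claw":{"type":"number"}},"required":["series"]}

```bash
mkdir -p pics; cat > h.py <<'E'
import numpy as np,cv2
from cell import *
def ray(m,px,T=None):
    f=200/np.tan(np.radians(m['fov_y'])/2)
    d=(np.array(px,float)-[m['cx'],m['cy']])/f
    s=d.copy()
    for _ in range(20): s=d/(1+m['k1']*(s@s))
    P=np.array(m['pose']) if T is None else T
    return P[:3,3],P[:3,:3]@np.array([s[0],s[1],1])
def onz(m,px,z,T=None):
    o,d=ray(m,px,T); return o+d*(z-o[2])/d[2]
def proj(m,p,T=None):
    P=np.array(m['pose']) if T is None else T
    c=P[:3,:3].T@(np.array(p,float)-P[:3,3]); s=c[:2]/c[2]
    f=200/np.tan(np.radians(m['fov_y'])/2)
    return s*(1+m['k1']*(s@s))*f+[m['cx'],m['cy']]
def wristT(s,m):
    from scipy.spatial.transform import Rotation as R
    T=np.eye(4);T[:3,:3]=R.from_euler('xyz',s['tool_rot']).as_matrix();T[:3,3]=s['eef_pos']
    return T@np.array(m['tool_from_camera'])
E
python3 - <<'E'
from h import *
s=read_state();print({k:np.round(v,3).tolist() for k,v in s.items()})
for n in('top','side'):
    cv2.imwrite(f'pics/{n}0.png',get_image(n));print(n,camera_model(n))
print(camera_model('wrist'))
E
```

```text
{'clock': 0.0, 'qpos': [-1.372, 0.629, 0.038, 1.518, -0.027, 0.996, -0.02], 'qd': [0.0, 0.001, -0.0, 0.002, -0.0, 0.002, -0.001], 'tau': [0.001, -56.341, 1.226, -19.344, 0.011, 0.011, -0.0], 'eef_pos': [169.931, 626.714, 230.37], 'tool_rot': [-3.14, 0.0, 2.877], 'force': [0.036, 0.322, -0.114], 'torque': [0.049, 0.017, 0.009], 'width': 85.618}
top {'fov_y': 45.47939669068852, 'cx': 319.5656105799305, 'cy': 196.05929148890533, 'k1': -0.1415798521194427, 'pose': array([[-2.61750833e-02, -9.90411729e-01,  1.35644651e-01,
         2.95815304e+02],
       [-9.99650369e-01,  2.64407693e-02,  1.57148395e-04,
        -1.71068375e+02],
       [-3.74219054e-03, -1.35593112e-01, -9.90757540e-01,
         1.15040341e+03],
       [ 0.00000000e+00,  0.00000000e+00,  0.00000000e+00,
         1.00000000e+00]])}
side {'fov_y': 44.38656786399193, 'cx': 317.8348862256336, 'cy': 193.48013043848826, 'k1': -0.1003094361465261, 'pose': array([[ 9.07608733e-01, -2.22278911e-01,  3.56143894e-01,
        -7.85358614e+01],
       [-4.19431779e-01, -4.43769479e-01,  7.91925269e-01,
        -1.31558977e+03],
       [-1.79824959e-02, -8.68136358e-01, -4.95999893e-01,
         7.64788408e+02],
       [ 0.00000000e+00,  0.00000000e+00,  0.00000000e+00,
         1.00000000e+00]])}
{'fov_y': 71.1598504473145, 'cx': 320.94277231845695, 'cy': 198.66918844340316, 'k1': -0.04969195167864677, 'tool_from_camera': array([[-6.54592881e-05, -9.47071272e-01, -3.21023365e-01,
         8.26168905e+01],
       [ 9.99999967e-01, -1.42262611e-04,  2.15789734e-04,
        -8.99863387e-01],
       [-2.50037880e-04, -3.21023340e-01,  9.47071250e-01,
        -1.41185366e+02],
       [ 0.00000000e+00,  0.00000000e+00,  0.00000000e+00,
         1.00000000e+00]])}
```

View pics/top0.png

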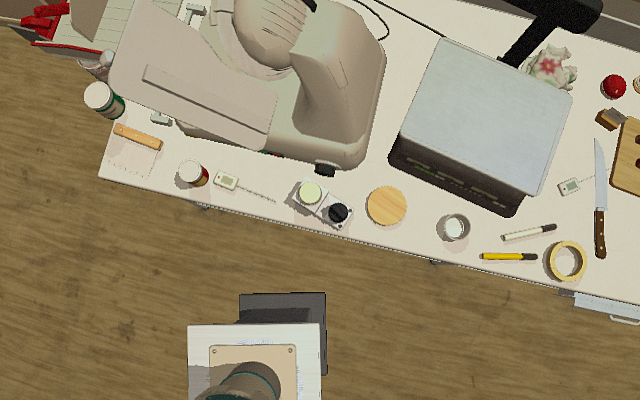

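View pics/side0.png

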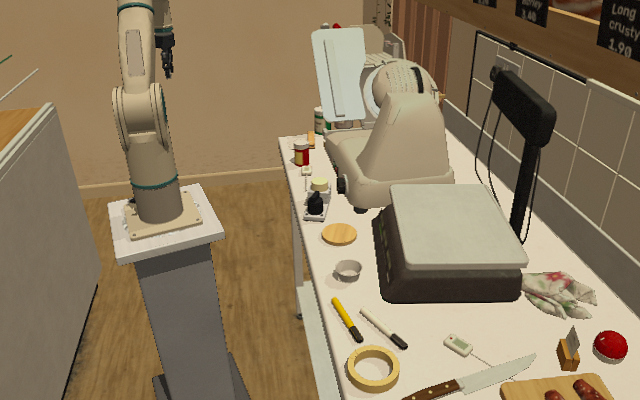

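The top view shows the cheese at about (310,193), the black cap at (338,212), the board at (386,205), the pot at (455,228), the thermometer at (240,185) and the tin at (190,173). In the side view the cheese is at (319,184), the cap at (316,205) and the board at (339,234).

```bash
python3 - <<'E'
from h import *
m=camera_model('top');im=cv2.imread('pics/top0.png')
hsv=cv2.cvtColor(im,cv2.COLOR_BGR2HSV)
def blob(mask,box):
    x0,y0,x1,y1=box;k=np.zeros_like(mask);k[y0:y1,x0:x1]=mask[y0:y1,x0:x1]
    n,_,st,c=cv2.connectedComponentsWithStats(k);i=1+np.argmax(st[1:,4]);return c[i],st[i]
print(hsv[193,310],hsv[205,386],hsv[212,338])
ch,st=blob(cv2.inRange(hsv,(22,50,150),(40,255,255)),(290,170,330,210));print('cheese',ch,st,onz(m,ch,80))
b,st=blob(cv2.inRange(hsv,(8,80,120),(24,255,255)),(360,180,412,230));B=onz(m,b,14);print('board',b,st,B)
c,st=blob(cv2.inRange(hsv,(0,0,0),(180,255,60)),(322,196,352,228));print('cap',c,st,onz(m,c,45))
for p,z in (((455,228),31),((190,172),85)): print(onz(m,p,z))
ms=camera_model('side')
C=onz(m,ch,80);print(proj(ms,C),proj(ms,B),proj(ms,onz(m,c,45)))
cv2.imwrite('pics/c.png',cv2.resize(im[170:240,280:420],None,fx=5,fy=5,interpolation=cv2.INTER_CUBIC))
s=read_state();print(s['eef_pos'],s['qpos'])
E
```

```text
[ 36  50 218] [ 21 126 211] [60  5 49]
cheese [308.36643836 191.90753425] [299 182  22  22 292] [ 452.53916446 -145.76556164   80.        ]
board [386.40229885 205.4137931 ] [ 367  186   40   40 1218] [ 424.43562844 -330.83397953   14.        ]
cap [337.59385666 212.39590444] [328 203  20  20 293] [ 407.66762662 -211.83864925   45.        ]
[ 364.03000409 -490.1255029    31.        ]
[505.38443912 125.15809861  85.        ]
[319.06817371 179.09963736] [338.79436849 231.37133935] [314.78996672 202.90259251]
[169.92691176 626.80800162 230.4442456 ] [-1.37178128  0.62930836  0.03841577  1.5182705  -0.02701494  0.99629652
 -0.02000546]
```

View pics/c.png

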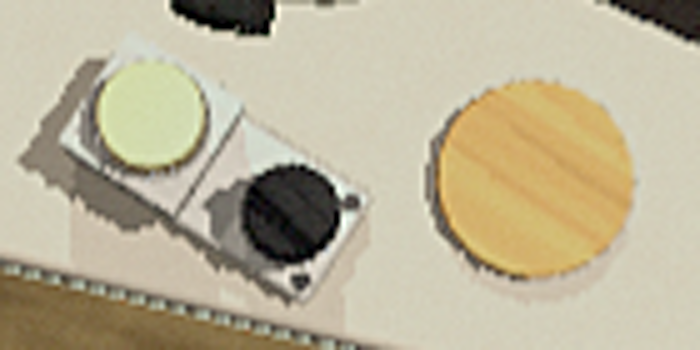

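The cheese, cap and board positions agree between both views to about 3 px. The press looks to have a yaw of about -0.6, which is outside the stated -0.26 ± 0.15, so I'll check it with the wrist camera. I'm starting the approach round the front now.

Request:
move_arm:
  series:
    - [[-0.015,-0.06,0],0.12]
    - [[-0.03,-0.12,0],0.24]
    - [[-0.044,-0.18,0],0.36]
    - [[-0.09,-0.2,0],0.5]
    - [[-0.138,-0.215,0],0.65]
  claw: 1

```text
clock: 0.72
eef_pos: [247.0, 381.9, 231.1]
tool_rot: [-3.14, 0.001, 2.224]
force: [1.4, 0.8, -0.5]
width: 85.2
```

Request:
move_arm:
  series:
    - [[-0.064,0.009,0],0.11]
    - [[-0.127,0.018,0],0.22]
    - [[-0.187,0.012,0],0.33]
    - [[-0.246,-0.002,0],0.44]
    - [[-0.302,-0.023,0],0.55]

```text
clock: 1.35
eef_pos: [413.2, 126.1, 231.3]
tool_rot: [-3.142, 0.001, 1.67]
force: [1.5, 0.1, 0.7]
width: 85.6
```

Request:
move_arm:
  series:
    - [[-0.061,-0.001,0],0.1]
    - [[-0.12,-0.01,0],0.2]
    - [[-0.179,-0.026,0],0.3]
    - [[-0.238,-0.042,0],0.4]
    - [[-0.292,-0.052,0],0.45]

```text
clock: 1.98
eef_pos: [389.4, -171.4, 231.7]
tool_rot: [3.141, 0.001, 1.217]
force: [0.8, 0.3, 0.7]
width: 85.4
```

```bash
python3 - <<'E'
from h import *
s=read_state();im=get_image('wrist');cv2.imwrite('pics/w1.png',im)
print(s['clock'],s['eef_pos'],s['tool_rot'],s['qpos'])
m=camera_model('wrist');T=wristT(s,m)
for n,p in dict(cheese=(452.5,-145.8,80),cap=(407.7,-211.8,78),board=(424.4,-330.8,14)).items(): print(n,proj(m,p,T))
E
```

```text
1.975 [ 389.39607431 -171.44618326  231.68501305] [3.14123001e+00 1.22035627e-03 1.21716232e+00] [-0.09954436  0.35994218  0.59802179  2.1181035  -0.29556653  0.74347953
  0.33480923]
cheese [369.33380146 140.63824576]
cap [348.37795025 209.68240543]
board [380.56986169 260.96128029]
```

View pics/w1.png

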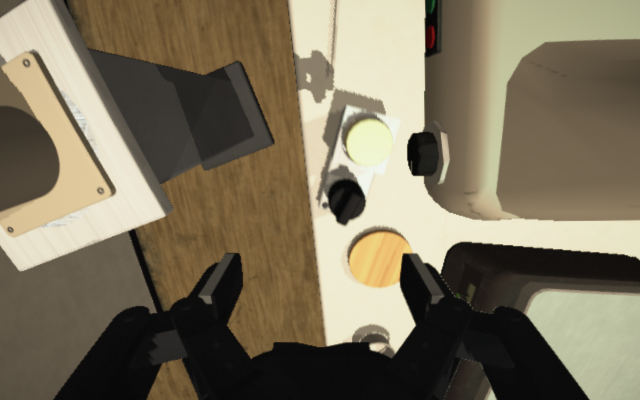

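The wrist view shows the cheese at (368,142), the cap with its wing at (345,205), the board at (381,258) and the slicer knob at (424,153). All are where I predicted them. I'll refine these and view a crop.

```bash
python3 - <<'E'
from h import *
s=read_state();m=camera_model('wrist');T=wristT(s,m)
im=cv2.imread('pics/w1.png');hsv=cv2.cvtColor(im,cv2.COLOR_BGR2HSV)
def blob(mask,box):
    x0,y0,x1,y1=box;k=np.zeros_like(mask);k[y0:y1,x0:x1]=mask[y0:y1,x0:x1]
    n,_,st,c=cv2.connectedComponentsWithStats(k);i=1+np.argmax(st[1:,4]);return c[i],st[i]
c,st=blob(cv2.inRange(hsv,(22,45,150),(40,255,255)),(335,110,405,175));print('cheese',c,st,onz(m,c,80,T))
c,st=blob(cv2.inRange(hsv,(8,80,120),(24,255,255)),(340,220,402,300));print('board',c,st,onz(m,c,14,T))
c,st=blob(cv2.inRange(hsv,(0,0,0),(180,255,70)),(322,170,372,230));print('cap',c,st,onz(m,c,50,T))
print('knob',[onz(m,(407,153),z,T) for z in(50,100,150)])
c=cv2.resize(im[95:235,310:410],None,fx=4,fy=4,interpolation=cv2.INTER_CUBIC)
cv2.imwrite('pics/w1c.png',cv2.convertScaleAbs(c,alpha=1.6,beta=20))
E
```

```text
cheese [367.30662021 133.61324042] [346 119  47  46 861] [ 452.93217851 -148.6748975    80.        ]
board [376.87290837 259.13784861] [ 348  231   54   57 2510] [ 418.49228694 -337.73635665   14.        ]
cap [345.53827362 199.47638436] [ 328  179   37   45 1228] [ 407.10127386 -219.57693742   50.        ]
knob [array([ 493.14609288, -190.98416284,   50.        ]), array([ 481.57247934, -177.2293507 ,  100.        ]), array([ 469.99886581, -163.47453857,  150.        ])]
```

View pics/w1c.png

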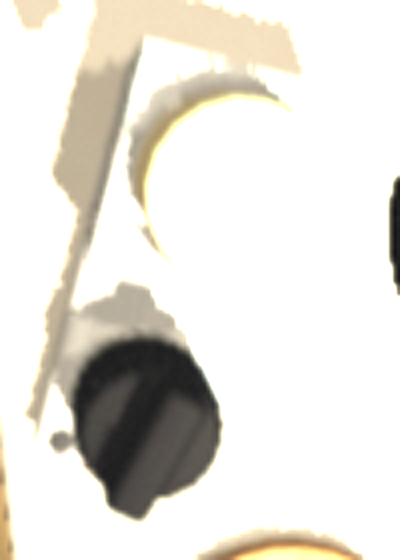

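```bash
python3 - <<'E'
from h import *
mt=camera_model('top');ms=camera_model('side')
for z in (0,50,100,150,200):
    k=onz(mt,(325,170),z);e=onz(mt,(345,164),z)
    print(z,k.round(),proj(ms,k).round(),e.round(),proj(ms,e).round())
im=cv2.imread('pics/side0.png')[130:260,280:440];cv2.imwrite('pics/s0c.png',cv2.resize(im,None,fx=4,fy=4,interpolation=cv2.INTER_CUBIC))
E
```

```text
0 [ 517. -186.    0.] [344. 203.] [ 531. -235.    0.] [356. 210.]
50 [ 508. -185.   50.] [342. 190.] [ 521. -233.   50.] [353. 196.]
100 [ 498. -185.  100.] [339. 175.] [ 511. -230.  100.] [350. 181.]
150 [ 489. -184.  150.] [336. 160.] [ 500. -227.  150.] [346. 166.]
200 [ 479. -183.  200.] [333. 145.] [ 490. -224.  200.] [343. 150.]
```

View pics/s0c.png

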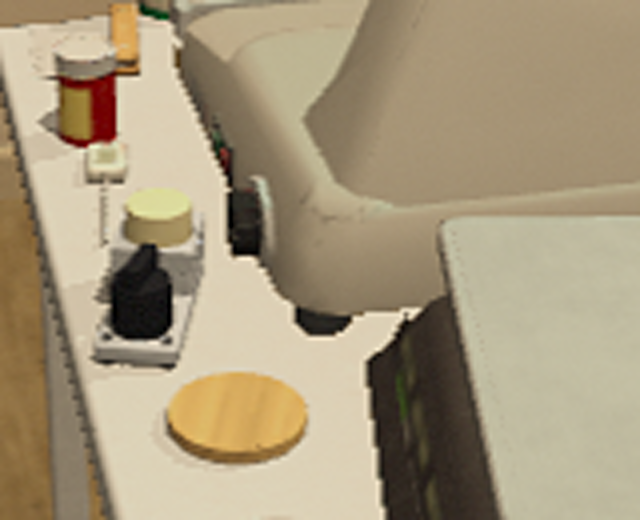

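The knob sits at about x 490–505, z 60, and the slicer base is near x 515. I'll grip the cheese with the jaw axis at about +0.3 rad, which clears both. Hovering over it first.

Request:
move_arm:
  series:
    - [[0.012,0.013,0.02],-0.16]
    - [[0.024,0.026,0.045],-0.32]
    - [[0.036,0.039,0.075],-0.49]
    - [[0.046,0.05,0.1],-0.65]
    - [[0.046,0.05,0.115],-0.65]
  claw: 0.85

```text
clock: 2.65
eef_pos: [452.8, -154.7, 116.1]
tool_rot: [-3.141, 0.008, 1.86]
force: [-0.1, -0.0, -0.6]
width: 72.2
```

```bash
python3 - <<'E'
from h import *
s=read_state();im=get_image('wrist');cv2.imwrite('pics/w2.png',im)
print(s['clock'],s['eef_pos'],s['tool_rot'],s['width'])
m=camera_model('wrist');T=wristT(s,m)
hsv=cv2.cvtColor(im,cv2.COLOR_BGR2HSV)
mask=cv2.inRange(hsv,(22,35,120),(45,255,255));n,_,st,c=cv2.connectedComponentsWithStats(mask);i=1+np.argmax(st[1:,4])
print(st[i],c[i]);x,y,w,h,_=st[i]
print(onz(m,(x+w/2,y+h/2),80,T),onz(m,(x,y+h/2),80,T)-onz(m,(x+w,y+h/2),80,T))
for p in((452.5,-146,80),(407.7,-212,78)):print(proj(m,p,T))
E
```

```text
2.65 [ 452.8418027  -154.69328462  116.10934629] [-3.14114729  0.00771526  1.85971217] 72.2445832313726
[  255     0   314   347 32168] [406.97068515 145.40033574]
[ 498.34969205 -100.39815557   80.        ] [-201.66381385  -60.75292054    0.        ]
[324.4919182  216.92832695]
[242.61689019 277.25418414]
```

View pics/w2.png

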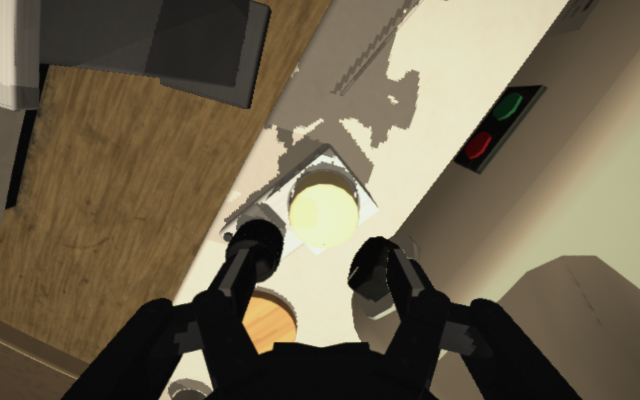

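The cheese's top disc is at (324,215), against a prediction of (324,217). The fingers clear the knob at (375,265). Next I centre, descend and grip.

Request:
move_arm:
  series:
    - [[0.005,0.001,0.0],0]
    - [[0.009,0.002,0.015],0]
    - [[0.009,0.002,0.035],0]
    - [[0.009,0.002,0.05],0]
    - [[0.009,0.002,0.057],0]

```text
clock: 3.32
eef_pos: [450.5, -145.8, 57.5]
tool_rot: [-3.138, 0.006, 1.858]
force: [-0.2, 1.1, -0.3]
width: 72.0
```

Request:
move_arm:
  series:
    - [[0,0,0],0]
    - [[0,0,0],0]
    - [[0,0,0],0]
    - [[0,0,0],0]
    - [[0,0,0],0]
  claw: 0

```text
clock: 3.95
eef_pos: [450.7, -145.9, 58.1]
tool_rot: [-3.139, 0.007, 1.858]
force: [-1.6, -0.1, 6.5]
width: 47.6
```

Request:
move_arm:
  series:
    - [[0,0,0],0]
    - [[0,0,-0.005],0]
    - [[0,0,-0.012],0]
    - [[0,0,-0.025],0]
    - [[0,0,-0.04],0]

```text
clock: 4.58
eef_pos: [450.8, -145.7, 99.1]
tool_rot: [-3.139, 0.007, 1.858]
force: [0.5, -0.0, -0.9]
width: 47.8
```

```bash
python3 - <<'E'
from h import *
s=read_state();print({k:np.round(s[k],2).tolist() for k in('clock','eef_pos','tool_rot','force','width')})
im=get_image('wrist');cv2.imwrite('pics/w3.png',im[120:400,130:530])
E
```

```text
{'clock': 4.58, 'eef_pos': [450.8, -145.67, 99.13], 'tool_rot': [-3.14, 0.01, 1.86], 'force': [0.46, -0.04, -0.85], 'width': 47.81}
```

View pics/w3.png

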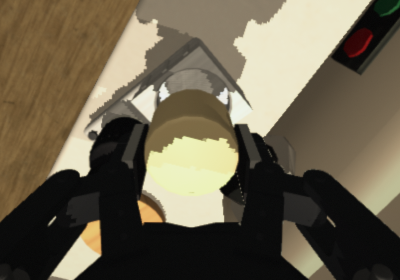

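The cheese is held upright between the pads. I'll carry it up and over to the board.

Request:
move_arm:
  series:
    - [[0,0,-0.03],0]
    - [[-0.03,-0.015,-0.045],0]
    - [[-0.08,-0.037,-0.045],0]
    - [[-0.13,-0.06,-0.045],0]
    - [[-0.17,-0.078,-0.045],0]

```text
clock: 5.25
eef_pos: [424.4, -333.2, 147.7]
tool_rot: [3.141, 0.01, 1.856]
force: [0.4, 0.0, 0.0]
width: 47.7
```

Request:
move_arm:
  series:
    - [[0,0,0],0]
    - [[0,0,0.02],0]
    - [[0,0,0.045],0]
    - [[0,0,0.065],0]
    - [[0,0,0.08],0]

```text
clock: 5.88
eef_pos: [424.8, -332.5, 67.1]
tool_rot: [3.141, 0.008, 1.858]
force: [0.1, -0.1, -0.6]
width: 47.5
```

```bash
python3 - <<'E'
from h import *
s=read_state();print({k:np.round(s[k],3).tolist() for k in('clock','eef_pos','tool_rot','force','width','qpos')})
m=camera_model('wrist');T=wristT(s,m)
im=get_image('wrist')
e=np.array(s['eef_pos']);
a=np.linspace(0,6.28,40)
for p in [(424+48*np.cos(t),-331+48*np.sin(t),14) for t in a]:
    cv2.circle(im,tuple(int(v) for v in proj(m,p,T)),1,(0,0,255),-1)
for p in [(e[0]+25*np.cos(t),e[1]+25*np.sin(t),e[2]+22) for t in a]:
    cv2.circle(im,tuple(int(v) for v in proj(m,p,T)),1,(255,0,0),-1)
cv2.imwrite('pics/w4.png',cv2.resize(im[120:400,130:530],None,fx=2,fy=2))
E
```

```text
{'clock': 5.875, 'eef_pos': [424.826, -332.456, 67.064], 'tool_rot': [3.141, 0.008, 1.858], 'force': [0.137, -0.082, -0.591], 'width': 47.543, 'qpos': [0.465, 0.727, 0.22, 1.97, -0.314, 0.47, 1.199]}
```

View pics/w4.png

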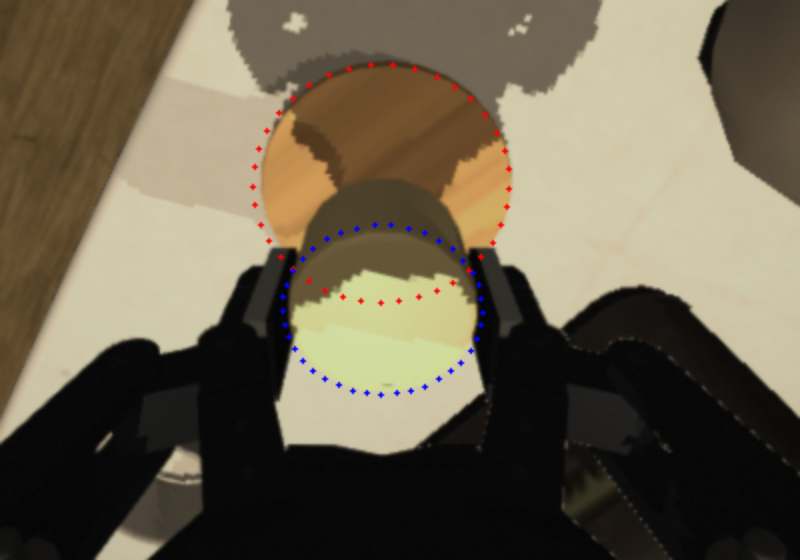

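The board outline is within about 1 mm of prediction, and the cheese is centred on the TCP. The cheese is 2 mm off the board's centre, so I correct that while lowering.

Request:
move_arm:
  series:
    - [[0.001,0,0.01],0]
    - [[0.002,0,0.02],0]
    - [[0.002,0,0.028],0]
    - [[0.002,0,0.033],0]
    - [[0.002,0,0.0355],0]

```text
clock: 6.55
eef_pos: [423.5, -330.5, 30.1]
tool_rot: [-3.14, 0.007, 1.857]
force: [-2.1, 3.2, 21.3]
width: 47.9
```

Request:
move_arm:
  series:
    - [[0,0,0.0005],0]
    - [[0,0,0.001],0]
    - [[0,0,0.001],0]

```text
clock: 6.92
eef_pos: [423.5, -330.5, 30.2]
tool_rot: [-3.141, 0.007, 1.857]
force: [-1.2, 1.1, 9.0]
width: 47.7
```

Request:
move_arm:
  series:
    - [[0,0,0],0]
    - [[0,0,0],0]
    - [[0,0,0],0]
    - [[0,0,0],0]
    - [[0,0,0],0]
  claw: 0.85

```text
clock: 7.55
eef_pos: [423.4, -330.5, 30.1]
tool_rot: [-3.141, 0.007, 1.857]
force: [-0.2, -0.4, -0.9]
width: 72.4
```

Request:
move_arm:
  series:
    - [[0,0,-0.01],0]
    - [[0,0,-0.03],0]
    - [[0,0,-0.065],0]
    - [[0,0,-0.11],0]
    - [[0,0,-0.14],0]

```text
clock: 8.18
eef_pos: [423.7, -330.0, 172.7]
tool_rot: [3.141, 0.009, 1.857]
force: [0.3, 0.0, 1.0]
width: 72.8
```

Request:
move_arm:
  series:
    - [[0.025,0.004,0],0.178]
    - [[0.05,0.008,0],0.356]
    - [[0.075,0.012,0.01],0.534]
    - [[0.1,0.016,0.02],0.712]
    - [[0.117,0.018,0.03],0.887]

```text
clock: 8.8
eef_pos: [408.0, -211.5, 142.0]
tool_rot: [3.134, 0.004, 0.965]
force: [0.9, -0.1, -0.8]
width: 72.6
```

```bash
python3 - <<'E'
from h import *
s=read_state();print({k:np.round(s[k],3).tolist() for k in('clock','eef_pos','tool_rot','force','width','qpos')})
m=camera_model('wrist');T=wristT(s,m)
im=get_image('wrist');cv2.imwrite('pics/w5raw.png',im)
print(proj(m,(407.5,-213,78),T))
cv2.imwrite('pics/w5.png',cv2.convertScaleAbs(cv2.resize(im[130:390,170:470],None,fx=2.3,fy=2.3,interpolation=cv2.INTER_CUBIC),alpha=1.7,beta=15))
cv2.imwrite('pics/top2.png',get_image('top'))
E
```

```text
{'clock': 8.8, 'eef_pos': [408.015, -211.503, 142.031], 'tool_rot': [3.134, 0.004, 0.965], 'force': [0.931, -0.057, -0.843], 'width': 72.582, 'qpos': [0.044, 0.563, 0.538, 2.138, -0.529, 0.563, 0.364]}
[320.35430208 215.07542292]
```

View pics/w5.png

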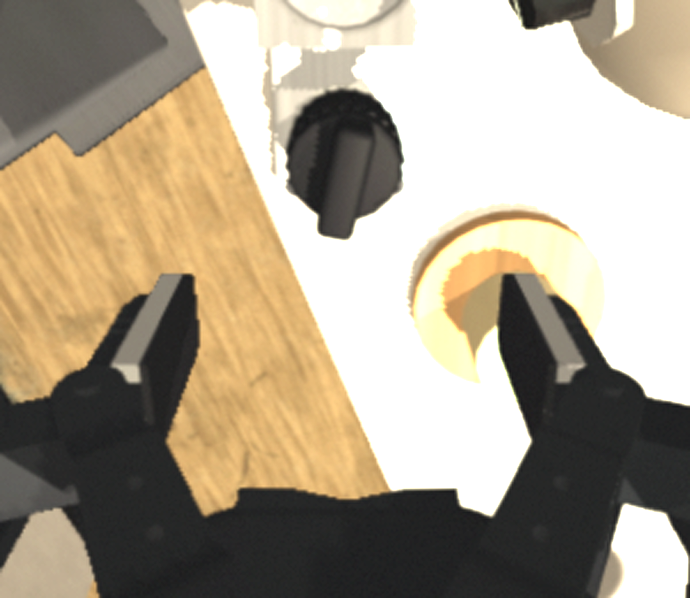

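```bash
python3 - <<'E'
from h import *
s=read_state();m=camera_model('wrist');T=wristT(s,m)
f=lambda x,y,z:onz(m,(170+x/2.3,130+y/2.3),z,T)
a=f(336,235,78);b=f(359,132,78);print(a,b,(a+b)/2,np.linalg.norm(a-b),np.arctan2(*(b-a)[1::-1]))
for p,q,z in(((320,233),(345,133),78),((352,237),(374,138),78),((255,45),(415,45),56)):
    d=f(*q,z)-f(*p,z);print(np.linalg.norm(d),np.arctan2(d[1],d[0]))
E
```

```text
[ 395.3861776  -221.86686543   78.        ] [ 423.09068061 -195.14824039   78.        ] [ 409.2384291  -208.50755291   78.        ] 38.48927656826318 0.7672850893231619
37.605519440092635 0.7361863570690144
37.09052176220853 0.7763395222960836
56.249006461632035 -0.5991344229250587
```

Request:
move_arm:
  series:
    - [[0.001,0,0.015],0.07]
    - [[0.002,0,0.035],0.14]
    - [[0.002,0,0.055],0.2]
    - [[0.002,0,0.07],0.2]
    - [[0.002,0,0.079],0.2]

```text
clock: 9.52
eef_pos: [408.8, -210.1, 62.2]
tool_rot: [3.136, 0.003, 0.774]
force: [0.3, 0.7, -0.5]
width: 72.7
```

Request:
move_arm:
  series:
    - [[0,0,0],0]
    - [[0,0,0],0]
    - [[0,0,0],0]
    - [[0,0,0],0]
    - [[0,0,0],0]
  claw: 0

```text
clock: 10.15
eef_pos: [409.2, -210.4, 62.9]
tool_rot: [3.135, 0.002, 0.775]
force: [-0.7, -0.4, 5.8]
width: 12.4
```

Request:
move_arm:
  series:
    - [[0,0,0],0]
    - [[0,0,0],0]
    - [[0,0,0],0]
    - [[0,0,0],0]

```text
clock: 10.65
eef_pos: [409.3, -210.3, 62.9]
tool_rot: [3.135, 0.002, 0.775]
force: [0.7, 0.5, 1.1]
width: 12.4
```

```bash
python3 - <<'E'
from h import *
s=read_state();print({k:np.round(s[k],3).tolist() for k in('clock','eef_pos','tool_rot','force','torque','width','qpos')})
E
```

```text
{'clock': 10.65, 'eef_pos': [409.317, -210.285, 62.901], 'tool_rot': [3.135, 0.002, 0.775], 'force': [0.722, 0.485, 1.052], 'torque': [0.119, 0.013, 0.018], 'width': 12.44, 'qpos': [0.14, 0.704, 0.403, 2.185, -0.737, 0.381, 0.357]}
```

Request:
move_arm:
  series:
    - [[0,0,0],-0.07]
    - [[0,0,0],-0.14]
    - [[0,0,0],-0.21]
    - [[0,0,0],-0.27]
    - [[0,0,0],-0.32]

```text
clock: 11.28
eef_pos: [409.4, -210.4, 62.9]
tool_rot: [3.136, 0.004, 1.097]
force: [-0.3, 0.4, 0.8]
width: 12.5
```

```bash
python3 - <<'E'
from h import *
s=read_state();print({k:np.round(s[k],3).tolist() for k in('clock','eef_pos','tool_rot','force','torque','width','qpos')})
E
```

```text
{'clock': 11.275, 'eef_pos': [409.417, -210.353, 62.895], 'tool_rot': [3.136, 0.004, 1.097], 'force': [-0.288, 0.37, 0.757], 'torque': [0.123, -0.118, 0.002], 'width': 12.482, 'qpos': [0.191, 0.69, 0.325, 2.183, -0.618, 0.35, 0.559]}
```

It turns counter-clockwise freely past 0.25 rad, so I continue that way.

Request:
move_arm:
  series:
    - [[0,0,0],-0.14]
    - [[0,0,0],-0.28]
    - [[0,0,0],-0.42]
    - [[0,0,0],-0.56]
    - [[0,0,0],-0.7]

```text
clock: 11.9
eef_pos: [409.7, -210.6, 63.0]
tool_rot: [3.139, 0.008, 1.803]
force: [0.8, 0.1, 0.7]
width: 12.5
```

```bash
python3 - <<'E'
from h import *
s=read_state();print({k:np.round(s[k],3).tolist() for k in('clock','eef_pos','tool_rot','force','torque','width','qpos')})
E
```

```text
{'clock': 11.9, 'eef_pos': [409.717, -210.589, 62.971], 'tool_rot': [3.139, 0.008, 1.803], 'force': [0.752, 0.127, 0.675], 'torque': [-0.005, -0.083, 0.019], 'width': 12.488, 'qpos': [0.294, 0.67, 0.17, 2.18, -0.337, 0.308, 0.981]}
```

Request:
move_arm:
  series:
    - [[0,0,0],-0.14]
    - [[0,0,0],-0.28]
    - [[0,0,0],-0.42]
    - [[0,0,0],-0.56]
    - [[0,0,0],-0.7]

```text
clock: 12.52
eef_pos: [409.7, -210.3, 63.0]
tool_rot: [-3.139, 0.007, 2.508]
force: [-0.0, 1.5, 2.3]
width: 12.6
```

```bash
python3 - <<'E'
from h import *
s=read_state();print({k:np.round(s[k],3).tolist() for k in('clock','eef_pos','tool_rot','force','torque','width','qpos')})
E
```

```text
{'clock': 12.525, 'eef_pos': [409.674, -210.253, 62.991], 'tool_rot': [-3.139, 0.007, 2.508], 'force': [-0.046, 1.523, 2.331], 'torque': [0.372, -0.048, -0.065], 'width': 12.593, 'qpos': [0.393, 0.662, 0.025, 2.178, -0.038, 0.297, 1.386]}
```

Turned 1.73 rad so far and the joints are fine. On to about 2.3.

Request:
move_arm:
  series:
    - [[0,0,0],-0.13]
    - [[0,0,0],-0.26]
    - [[0,0,0],-0.4]
    - [[0,0,0],-0.5]
    - [[0,0,0],-0.55]

```text
clock: 13.15
eef_pos: [409.4, -210.1, 63.0]
tool_rot: [-3.136, 0.004, 3.061]
force: [-0.8, 0.5, 2.8]
width: 12.4
```

```bash
python3 - <<'E'
from h import *
s=read_state();print({k:np.round(s[k],3).tolist() for k in('clock','eef_pos','tool_rot','force','torque','width','qpos')})
E
```

```text
{'clock': 13.15, 'eef_pos': [409.443, -210.108, 63.024], 'tool_rot': [-3.136, 0.004, 3.061], 'force': [-0.836, 0.502, 2.814], 'torque': [0.357, 0.073, -0.046], 'width': 12.434, 'qpos': [0.472, 0.661, -0.09, 2.176, 0.198, 0.307, 1.702]}
```

Turned 2.29 rad. Trying a gentle lift.

Request:
move_arm:
  series:
    - [[0,0,-0.002],0]
    - [[0,0,-0.004],0]
    - [[0,0,-0.006],0]
    - [[0,0,-0.008],0]
    - [[0,0,-0.01],0]

```text
clock: 13.78
eef_pos: [409.3, -210.0, 73.1]
tool_rot: [-3.136, 0.004, 3.06]
force: [0.2, 0.5, -0.2]
width: 12.4
```

Request:
move_arm:
  series:
    - [[0,0,-0.012],0]
    - [[0,0,-0.026],0]
    - [[0,0,-0.04],0]
    - [[0,0,-0.054],0]
    - [[0,0,-0.065],0]

```text
clock: 14.4
eef_pos: [409.3, -209.8, 139.4]
tool_rot: [-3.135, 0.005, 3.06]
force: [0.4, 0.9, -0.8]
width: 12.4
```

Request:
move_arm:
  series:
    - [[-0.003,-0.015,0],0]
    - [[-0.006,-0.03,0],0]
    - [[-0.01,-0.045,0],0]
    - [[-0.012,-0.056,0],0]
    - [[-0.012,-0.056,0],0]

```text
clock: 15.02
eef_pos: [416.5, -267.7, 139.4]
tool_rot: [-3.135, 0.004, 3.058]
force: [-0.0, -0.1, -1.7]
width: 12.5
```

```bash
python3 - <<'E'
from h import *
s=read_state();print({k:np.round(s[k],3).tolist() for k in('clock','eef_pos','tool_rot','force','width','qd')})
a=get_image('side')[130:260,280:440];b=get_image('top')[140:270,280:440]
cv2.imwrite('pics/end.png',np.hstack([cv2.resize(x,None,fx=2.5,fy=2.5,interpolation=cv2.INTER_CUBIC) for x in(a,b)]))
t=cv2.imread('pics/top2.png')
hsv=cv2.cvtColor(t,cv2.COLOR_BGR2HSV);print(hsv[195:215:4,370:402:4,0])
E
```

```text
{'clock': 15.025, 'eef_pos': [416.495, -267.704, 139.392], 'tool_rot': [-3.135, 0.004, 3.058], 'force': [-0.033, -0.103, -1.746], 'width': 12.512, 'qd': [-0.019, -0.009, -0.015, 0.025, -0.007, -0.0, -0.009]}
[[20 17 21 17 40 37 33 19]
 [22 88 17 38 36 37 36 39]
 [29 17 19 37 36 36 37 38]
 [21 18 20 37 36 36 37 41]
 [21 18 18 24 37 36 39 21]]
```

View pics/end.png

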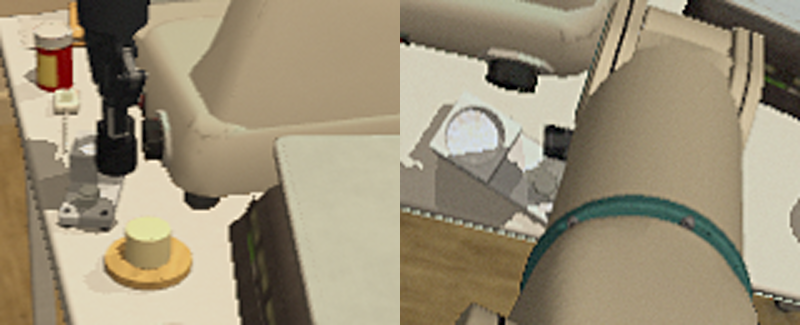

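The side view shows the cheese flat in the middle of the board (148,250), the bare nozzle at (88,190), and the cap in the gripper at (116,155), clear of everything. I'll let it settle and then hand in.

Request:
move_arm:
  series:
    - [[0,0,0],0]
    - [[0,0,0],0]
    - [[0,0,0],0]
    - [[0,0,0],0]

```text
clock: 15.62
eef_pos: [416.5, -266.1, 139.6]
tool_rot: [-3.136, 0.004, 3.061]
force: [-0.5, 0.5, 0.1]
width: 12.4
```

```bash
python3 -c "
from h import *
s=read_state();print(s['eef_pos'],s['qd'],s['width']);print(finish_job())"
```

```text
[ 416.53274306 -266.07690656  139.55488941] [ 0.00042768  0.00082527  0.00034694 -0.00020296  0.0001611   0.00147176
  0.0018367 ] 12.405076639047538
the job is handed in; nothing more can be done
None
```

The job is done and handed in at about 15.6 s of the 61 s allowed; no verdict was reported.

- **Cheese:** I lifted it from the mould and set it on the board, releasing it within about 2 mm of the measured centre. The last side view shows it flat and centred.
- **Cap:** The first direction I tried, counter-clockwise (a right-hand thread), turned freely. I turned it 2.29 rad and it lifted off without resistance. I then moved it over clear worktop between the press and the board. The arm is still, with the cap's underside about 97 mm above the worktop and the grip steady at 12.4 mm.
- **Forces:** The highest reading shown was about 21 N, as the cheese touched the board.
- **Disagreements with the description:**
  - The press measured a yaw of about -0.60, against the stated -0.26 ± 0.15.
  - The wing sat about 0.2 rad off the press axis, against the stated 0.06; I gripped it at the measured angle.
  - The grip widths read about 2 mm under the nominal sizes of the cheese and the wing.
- **Not checked:** I did not re-measure the thermometer, tin or pot at the end. The gripper did not go near them and I felt no unexpected contact.

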